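# Start a solar cell reading

## Robot

A 6-joint arm with a two-finger parallel gripper is mounted at the origin on the work surface. World frame = base frame: x ahead of the robot, y to its left, z up, the work surface at z = 0. Lengths are in mm, angles in rad, forces in N, time in s.
With the tool pointing down it reaches from about 375 to 900 mm from the base axis. Payload 3.1 kg.
Tool frame: the origin (TCP) lies midway between the tips of the shut fingers; the grasp point (between the pads) lies behind it (env.pinch_z is the z of the grasp point in the tool frame, in mm); z points along the fingers, y is the line along which they close (so a half turn about z gives the same grasp; the last joint's range is limited). The gripper opens to 85 mm and grips with 20 to 120 N. Pads are 22 mm wide; open, the fingers measure 114 mm over their backs; the gripper's body (76 mm by 85 mm) begins 54 mm behind the grasp point. The pads swing forward as they close: fully open they stand 13 mm farther back than shut.
Start: joints at [-1.492, 0.527, 1.433, -0, 1.181, -0.178], TCP at [159.371, -604.316, 231.31] pointing down, gripper open.
Joint ranges: [-3.08, 3.08], [-0.75, 2.2], [0.22, 2.44], [-1.43, 4.57], [0, 2.65], [-2.85, 2.85]. Speed limits (rad/s): [2.79, 2.79, 3.14, 3.14, 3.14, 3.14].

## Interface

Orientations are given as a 3x3 rotation matrix whose columns are the frame's x, y, z axes.
In Python, from rig import env gives the robot as it stands. Calls block until the motion is done:
- env.move_pose(position, orientation): joint-space move of the TCP to a pose.
- env.movel(position, orientation=None, rate=150): straight line of the TCP; orientation=None keeps the orientation; rate is the mean speed in mm/s.
- env.set_joints(angles): joint-space move.
- env.command_gripper(opening, grip_force=None): opening from 0.0 (shut) to 1.0 (fully open); grip_force is the grip in N (None keeps the last); returns when the fingers have stopped.
- env.dwell(seconds).
- env.ik(position, orientation): joint angles nearest the present ones, or None.
- env.read_camera(name): name is "side" or "top" or "wrist"; returns a dict with "pixels" (384x512x3 uint8, red, green, blue), "z_map" (384x512 float32, mm along the optical axis (not along the pixel's ray), 0 where there is no reading), "camera_matrix" (3x3 intrinsics, pixels), "extrinsics" (4x4, takes a point from world to camera coordinates). Camera axes: x right, y down, z forward; pixel columns grow to the right and rows downward; lengths in mm; the calibration is good to about 2 mm. A picture is of the moment at which its call begins.
A pose or a line that the arm cannot do raises env.IKError and nothing moves.
- env.job_done(): hands the job in; it is judged then, once.
Trained networks look in a picture, given as the dict that the camera call returned (one of the last four; its "shot" number tells which), for a name from the list of things; names that differ only in an ending like _2 or _b are one class to them, and where a whole thing is asked for, a point or a joint stands for the part that bears it (a point fixed in the world has none). Each returns a list of dicts, best first, with "conf" (0 to 1); they miss things now and then, are a little off and sometimes report something else, mostly with a low value. They report only what shows in the picture. A call takes as long as a camera call. They do not tell look-alikes from the thing itself.
- env.outline_of(picture, label): "mask" (384x512 bool, what is visible of it) and "bbox" ([left, top, right, bottom] in pixels, round what is visible of it).
- env.spot_point(picture, label): "location" ([column, row] in pixels: a listed point, or the origin of a listed thing).
Readings, each from a call of its own:
- env.read_clock(): time.
- env.read_joints(): joint angles.
- env.read_joint_vel(): joint speeds.
- env.read_joint_torque(): joint torques, N m.
- env.read_tool_pos(): TCP position.
- env.read_tool_rot(): TCP orientation.
- env.read_wrist_force(): force on the tool from outside, world axes, zero at the start.
- env.read_ft_torque(): the same for the moment, N m.
- env.read_finger_gap(): opening from 0.0 (shut) to 1.0 (fully open).
- env.read_grasp_force(): force on a finger pad.
Only numpy, scipy, OpenCV 4.12 (cv2) and the standard library are available. Lean on these libraries where they do the work, as an engineer would, in place of code of your own. Each camera call takes 0.05 s, during which the arm holds its last target. There are 200 camera calls.

## Task

Take a reading from the solar cell with closed fingertips: first press the orange half of the lamp's rocker switch right over to on, then push the meter's green key fully down so that it stays in, and last press the logger's blue start button fully down and let it come up again. Keep to that order and leave the red key alone. Do not lift or shove the meter or the logger, and leave everything else on the desk where it is.

Things in the scene. Friction and masses are not known exactly. Their poses are not given: they have to be found in the camera images.
- rocker_on_end (a point): point on the top face of the orange half of the rocker switch, 17 mm from the pivot along the half, 9 mm short of its end. Off: this half slopes up and away from the pivot at about 23 degrees. Pressed down it tips the rocker over until it is level, its top 42 mm above the table. The point sinks about 6 mm in all
- lampstand: fixed grey lamp stand, base 100 x 170 mm, 30 mm high; origin under its centre, x away from the robot, y left. The rocker is 50 mm to the right of the centre; 90 mm left of the rocker a green solar cell lies under an aluminium dome (72 mm across, its top 104 mm above the table)
- rocker_pivot (a point): pivot of the lamp's rocker switch (two halves in a shallow V, each 26 mm long, 28 mm wide, 8 mm thick: white half toward the robot, orange half away from it), 38 mm above the table and 4 mm below the top faces of the rocker there. Its x axis points (level) from the pivot towards the orange half, y along the pivot axis, z up
- rocker (a joint): angle of the rocker: 0 = off, 0.40 = on (orange half level). Friction only, about 2 to 4 N at the orange half; it stays where it is left
- green_key_top (a point): centre of the top face of the green key of the blue meter, a square key 25 x 25 mm, up: 53 mm above the table, 13 mm proud of the case; fully down: 46 mm. z up, y from the red key towards the green one
- green_key (a joint): depth of the green key: 0 = up, 0.007 = fully down. Friction about 3 N; a latching key, stays where it is pushed
- red_key_top (a point): centre of the top face of the meter's red key, same size, 64 mm beside the green one; to be left alone
- red_key (a joint): depth of the red key: 0 = up, 0.007 = fully down; stays where it is pushed
- start_button_top (a point): centre of the top face of the white logger's round blue start button, 30 mm across, in a black collar 46 mm across and 12 mm high on the case; button top up: 56 mm above the table, fully down: 50 mm (collar top at 46 mm). z up
- start_button (a joint): depth of the start button: 0 = up, 0.006 = fully down. Sprung: 1 N to start, 3.5 N fully down; comes back up when let go
- meter_mid (a point): middle of the case of the blue meter, loose on the table, about 0.7 kg, 110 x 130 x 40 mm high (x, y, z; x towards its display, a 6 mm raised black panel with its near edge 32 mm from the key centres)
- logger_mid (a point): middle of the case of the white logger, loose on the table, about 0.6 kg, 100 x 120 x 34 mm high (x towards its display)
- torch: bystander: red torch standing on its black head, 68 mm across, 168 mm high; origin under its foot
- cup: bystander: clear plastic cup, 80 mm across, 105 mm high; origin under its foot
- bulb_model: bystander: glass bulb on a black foot, 64 mm across, 116 mm high; origin under its foot
- spare_cell: bystander: green spare solar cell lying flat, 95 x 65 x 20 mm; origin under its centre
- eraser: bystander: blue and grey whiteboard eraser, 50 x 110 x 32 mm; origin under its centre
- battery_box: bystander: flat silver battery box, 75 x 110 x 29 mm; origin under its centre
Things that resemble listed ones, but are neither listed nor needed, are in the scene too. What is shaped like the part that bears start_button_top but pink is not meant.

How it is judged (in metres and radians):
On the way, in this order (a step that is already met when the one before it is completed fails the run):
1. the lamp's rocker is pressed over to on (value of joint rocker above 0.33 rad), for 0.1 s.
2. the meter's green key is pushed fully down (value of joint green_key above 0.0055 m), for 0.1 s.
3. the logger's start button is pressed fully down (value of joint start_button above 0.0048 m), for 0.1 s.
4. the start button is let up again (value of joint start_button below 0.0015 m), for 0.1 s.
At the end, for the whole second after the job is handed in: rocker on (over 0.33 of 0.40 rad), green key down (over 5.5 of 7 mm) and staying so, red key up (under 2 mm), start button up again (under 1.5 mm), meter and logger flat on the table within 20 mm of where they stood, bystanders within 30 mm (value of joint rocker above 0.33 rad and value of joint green_key above 0.0055 m and value of joint red_key below 0.002 m and value of joint start_button below 0.0015 m and angle between each of meter_mid, logger_mid's own z axis and vertical below 0.1 rad and distance of each of meter_mid, logger_mid from where it was at the start of the episode below 0.02 m and distance of each of torch, cup, bulb_model, spare_cell, eraser, battery_box from where it was at the start of the episode below 0.03 m); the robot touches nothing.
It fails at once if the green key is pushed before the lamp is on (value of joint green_key above 0.0025 m and value of joint rocker below 0.3 rad).
It fails at once if the start button is pressed before the lamp is on and the green key is down (value of joint start_button above 0.0025 m and (value of joint rocker below 0.3 rad or value of joint green_key below 0.005 m)).
It fails at once if the red key is pushed (value of joint red_key above 0.003 m).
It fails at once if the meter or the logger is lifted or shoved more than 20 mm, or tipped (distance of any of meter_mid, logger_mid from where it was at the start of the episode above 0.02 m or angle between any of meter_mid, logger_mid's own z axis and vertical above 0.2 rad).
It fails at once if a bystander is moved more than 30 mm, lifted or knocked over (distance of any of torch, cup, bulb_model, spare_cell, eraser, battery_box from where it was at the start of the episode above 0.03 m or angle between any of torch, cup, bulb_model, spare_cell, eraser, battery_box's own z axis and vertical above 0.5 rad).
It also fails if it takes over 54 s, if anything falls off the work surface, if the arm or the gripper's body presses on something with over 40 N, if the wrist force passes 120 N, or if a joint passes its speed limit or range.

## Working session

There is one attempt and no reset: what is moved stays moved. The work goes in short steps, each a Python script; the robot and the scene stay as the last script left them, time stands still between calls to the robot, and variables do not carry over. Pictures are saved under pics/ and viewed, at most 10 in all, crops included, and the job is handed in when it is done.

```bash
mkdir -p pics; ls; cat > h.py <<'E'
import numpy as np, cv2
from rig import env
def save(p,name,crop=None,s=1):
    im=p["pixels"][:,:,::-1]
    if crop: l,t,r,b=crop; im=im[t:b,l:r]
    cv2.imwrite("pics/"+name,cv2.resize(im,None,fx=s,fy=s,interpolation=cv2.INTER_CUBIC))
def world(p,uv,z=None):
    K=p["camera_matrix"];T=np.linalg.inv(p["extrinsics"])
    u,v=uv; d=np.linalg.inv(K)@[u,v,1]
    if z is None:
        w=p["z_map"][int(round(v))-1:int(round(v))+2,int(round(u))-1:int(round(u))+2]; w=w[w>0]
        if len(w)==0: return None
        return (T@np.r_[d*np.median(w),1])[:3]
    r=T[:3,:3]@d; c=T[:3,3]; return c+r*(z-c[2])/r[2]
E
cat > a.py <<'E'
from h import *
np.set_printoptions(precision=1,suppress=True)
for n in("top","side"):
    p=env.read_camera(n); save(p,n+"1.png",s=1.5)
    for l in ["rocker_on_end","rocker_pivot","green_key_top","red_key_top","start_button_top","lampstand","meter_mid","logger_mid","torch","cup","bulb_model","spare_cell","eraser","battery_box"]:
        for r in env.spot_point(p,l)[:3]:
            print(n,l,round(r["conf"],2),np.array(r["location"]),world(p,r["location"]))
E
python3 a.py
```

```text
pics
top rocker_on_end 0.65 [189.2 202.8] [491.9 225.2  48.8]
top rocker_pivot 0.56 [191.  205.3] [483.9 220.1  44. ]
top red_key_top 0.48 [355.6 189.7] [ 526.7 -318.3   52.8]
top start_button_top 0.59 [257.2 167.1] [605.    1.9  57.2]
top start_button_top 0.58 [129.9 270.9] [277.1 411.8  55.8]
top lampstand 0.93 [176.1 212.1] [463.  271.7  29.3]
top lampstand 0.16 [340.4 184.4] [ 545.8 -271.4   43.5]
top meter_mid 0.61 [338.7 184.5] [ 545.5 -265.6   44. ]
top meter_mid 0.33 [255.3 169.6] [597.4   8.3  53.9]
top logger_mid 0.85 [256.6 164.5] [615.5   3.7  46.2]
top logger_mid 0.68 [139.3 264.3] [295.8 387.6  38.1]
top torch 0.68 [407.5 184.6] [ 540.  -485.3   62. ]
top cup 0.63 [316.2 135. ] [ 722.1 -203.1    4.7]
top cup 0.37 [339.1 196. ] [ 506.6 -263.1   55.2]
top bulb_model 0.88 [189.3 133.3] [707.  214.6 111.5]
top spare_cell 0.65 [238.1 234.5] [386.2  68.5  12.8]
top spare_cell 0.48 [108.2 206.6] [484.4 496.   28.9]
top spare_cell 0.47 [192.3 210.5] [466.9 216.   42.6]
top eraser 0.65 [280.1 233.9] [386.5 -70.1  32.5]
top eraser 0.18 [317.3 136.6] [ 716.7 -206.9    3.8]
top bat
[... 638 characters left out ...]
logger_mid 0.91 [295.1 295.9] [274.7 431.3  49.5]
side logger_mid 0.57 [235.5 202.5] [593.9  26.   43.2]
side logger_mid 0.51 [177.4 240. ] [713.4 256.3   6.6]
side torch 0.69 [281.1 159.7] [ 552.3 -467.8    8.4]
side torch 0.46 [274.6 177. ] [ 515.2 -222.8   40.4]
side cup 0.62 [226.  179.5] [ 714.4 -175.4   20.7]
side bulb_model 0.86 [179.1 240. ] [708.6 253.6   5.8]
side bulb_model 0.2 [273.9 175.6] [ 520.  -228.5   43.4]
side spare_cell 0.66 [244.2 235.6] [490.3 219.4  48.4]
side spare_cell 0.62 [208.7 308.2] [477.1 524.2  32.1]
side spare_cell 0.59 [286.6 224.5] [389.2  66.2  13.9]
side eraser 0.86 [295.1 207.5] [380.5 -21.7  33.8]
side battery_box 0.64 [211.2 309.5] [469.5 525.8  31.5]
```

View pics/top1.png

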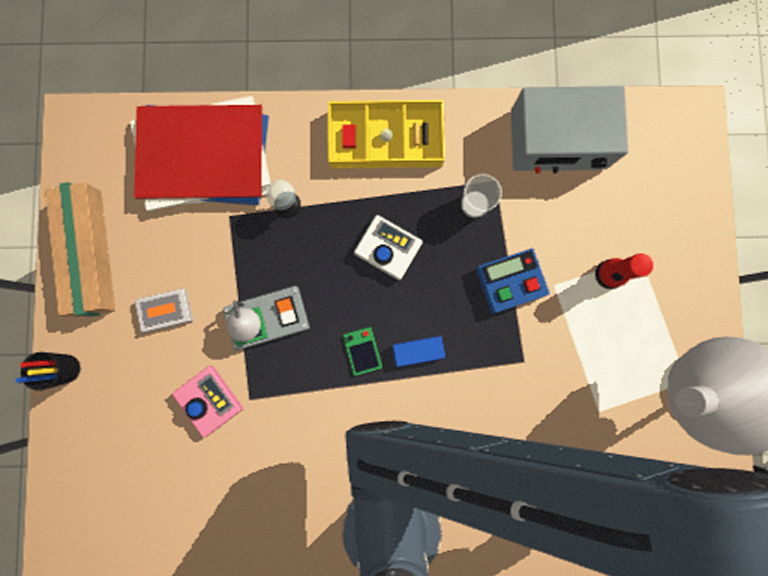

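View pics/side1.png

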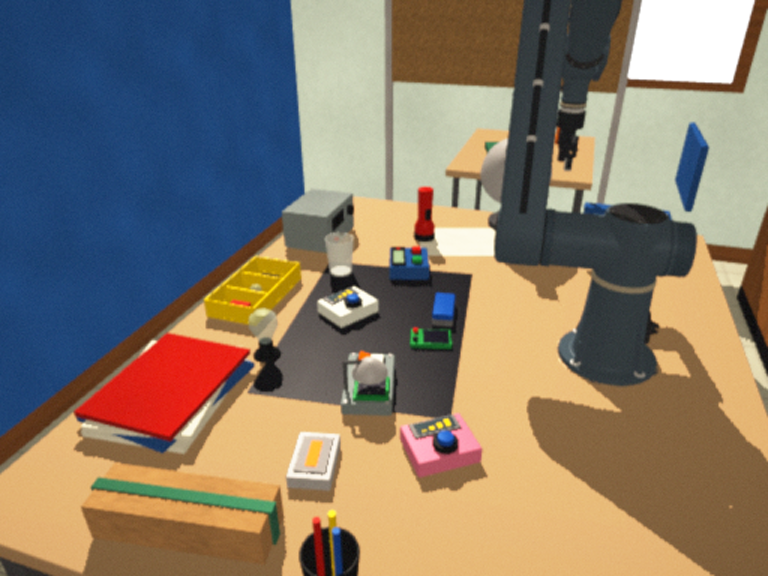

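The meter is blue at (512,280), with its green key at (505,293) and red key at (532,285). The white logger is at (388,247), button at (383,254). The rocker's orange half is at (286,305) and the stand's dome is to its left at (243,322). The two start-button candidates are the white logger's at (383,254) and the pink box's at (196,408). The white one is meant. Next I'll take wrist views from two places per target.

```bash
cat > b.py <<'E'
from h import *
import pickle
np.set_printoptions(precision=1,suppress=True)
R0=env.read_tool_rot(); print(R0, env.read_clock())
env.command_gripper(0.0)
P0=env.read_tool_pos(); a0=np.arctan2(P0[1],P0[0])
def rot(x,y):
    a=np.arctan2(y,x)-a0; c,s=np.cos(a),np.sin(a)
    return np.array([[c,-s,0],[s,c,0],[0,0,1]])@R0
D={}
for k,(x,y),ls in [("meter",(510,-285),["green_key_top","red_key_top","meter_mid"]),("logger",(605,2),["start_button_top","logger_mid"]),("lamp",(487,222),["rocker_on_end","rocker_pivot","lampstand"])]:
    for i,o in enumerate((-110,-40)):
        f=1+o/np.hypot(x,y); 
        pos=[x*f,y*f,270]; R=rot(x,y)
        try: env.move_pose(pos,R) if i==0 else env.movel(pos,R)
        except env.IKError as e: print("IK",pos,e); continue
        env.dwell(.2)
        p=env.read_camera("wrist"); save(p,f"w_{k}{i}.png"); D[k+str(i)]={q:p[q] for q in("pixels","z_map","camera_matrix","extrinsics")}
        if k=="meter":
            E=np.linalg.inv(p["extrinsics"]); print("cam in tool",env.read_tool_rot().T@(E[:3,3]-env.read_tool_pos()),env.read_tool_rot().T@E[:3,2])
        for l in ls:
            for r in env.spot_point(p,l)[:2]: print(k,i,l,round(r["conf"],2),np.array(r["location"]),world(p,r["location"]))
pickle.dump(D,open("d.pkl","wb"))
print(env.read_clock(),env.read_wrist_force(),env.read_tool_pos())
ims=[D[k]["pixels"][:,:,::-1] if k in D else np.zeros((384,512,3),np.uint8) for k in("meter0","meter1","logger0","logger1","lamp0","lamp1")]
g=np.vstack([np.hstack(ims[:2]),np.hstack(ims[2:4]),np.hstack(ims[4:])])
cv2.imwrite("pics/mont.png",cv2.resize(g,(533,600),interpolation=cv2.INTER_AREA))
E
python3 b.py
```

```text
[[ 1.   0.3 -0. ]
 [ 0.3 -1.  -0. ]
 [-0.   0.  -1. ]] 1.5
cam in tool [  66.5   -0.3 -142.2] [-0.3 -0.   1. ]
meter 0 green_key_top 0.9 [332.  145.2] [ 507.6 -254.5   52.8]
meter 0 red_key_top 0.97 [365.2 176.2] [ 528.2 -312.3   51.8]
meter 0 meter_mid 0.76 [354.8 147.2] [ 534.8 -274.5   39.5]
cam in tool [  66.7   -0.6 -142.1] [-0.3 -0.   1. ]
meter 1 green_key_top 0.91 [279.7 143.2] [ 511.6 -252.5   52.7]
meter 1 red_key_top 0.63 [313.7 181.8] [ 526.7 -318.4   52.4]
meter 1 meter_mid 0.7 [303.4 145.2] [ 537.6 -271.7   39.2]
logger 0 start_button_top 0.8 [339.4 161.2] [598.2   7.   55.3]
logger 0 logger_mid 0.93 [346.9 163.2] [607.8   4.5  56. ]
logger 1 start_button_top 0.96 [285.1 160.2] [597.5  10.1  55.4]
logger 1 logger_mid 0.83 [296.8 164.9] [612.7   4.   54.6]
logger 1 logger_mid 0.72 [353.8 286.1] [594.8  13.8 330.9]
lamp 0 rocker_on_end 0.67 [347.2 162.3] [491.9 227.   47.6]
lamp 0 rocker_pivot 0.9 [338.  159.4] [480.7 225.3  42.8]
lamp 0 lampstand 0.72 [333.4 118.9] [453.9 269.5  29.7]
lamp 1 rocker_on_end 0.97 [296.6 157.7] [490.2 234.7  47. ]
lamp 1 rocker_pivot 0.68 [284.5 161. ] [478.6 223.7  41.8]
lamp 1 lampstand 0.74 [289.  120.9] [462.8 272.6  29.6]
10.1 [ 0.5  0.2 -0.4] [450.3 205.3 270.2]
```

View pics/mont.png

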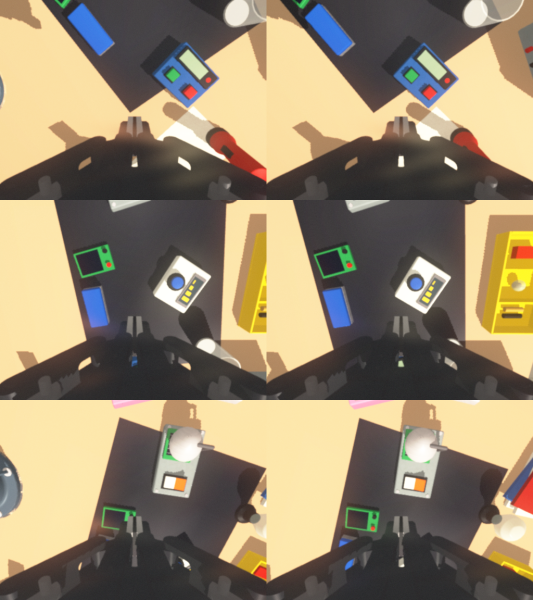

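The montage shows the meter, logger and lamp in both places. The networks' points differ by up to 8 mm, so I'll refine them with colour and depth masks.

```bash
cat > c.py <<'E'
from h import *
import pickle
np.set_printoptions(precision=1,suppress=True)
D=pickle.load(open("d.pkl","rb"))
def cloud(p):
    v,u=np.mgrid[:384,:512]; K=p["camera_matrix"]; z=p["z_map"]
    c=np.stack([(u-K[0,2])/K[0,0]*z,(v-K[1,2])/K[1,1]*z,z],-1)
    T=np.linalg.inv(p["extrinsics"]); return c@T[:3,:3].T+T[:3,3]
def meas(k,name,c,h,s,vmin,zr,rad=35):
    p=D[k]; W=cloud(p); H=cv2.cvtColor(p["pixels"],cv2.COLOR_RGB2HSV)
    m=(p["z_map"]>0)&(np.hypot(W[...,0]-c[0],W[...,1]-c[1])<rad)&(W[...,2]>zr[0])&(W[...,2]<zr[1])
    m&=(H[...,0]>=h[0])&(H[...,0]<=h[1])&(H[...,1]>=s[0])&(H[...,1]<=s[1])&(H[...,2]>=vmin)
    n,L,st,_=cv2.connectedComponentsWithStats(m.astype(np.uint8)); 
    if n<2: print(k,name,"none"); return
    m=L==1+np.argmax(st[1:,4]); P=W[m]
    (cx,cy),(w,hh),a=cv2.minAreaRect(P[:,:2].astype(np.float32))
    print(k,name,m.sum(),"mean",P.mean(0),"rect",np.array([cx,cy,w,hh,a]),"z5-95",np.percentile(P[:,2],[5,50,95]))
for i in "01":
    meas("meter"+i,"green",(510,-253),(40,85),(80,255),30,(48,58))
    meas("meter"+i,"red",(527,-315),(0,255),(120,255),30,(48,58))
    meas("meter"+i,"case",(535,-272),(95,125),(100,255),30,(34,46),95)
    meas("logger"+i,"btn",(598,8),(95,125),(100,255),30,(48,62))
    meas("logger"+i,"case",(610,4),(0,255),(0,70),120,(28,40),90)
    meas("lamp"+i,"orange",(490,228),(3,22),(120,255),60,(36,62))
    meas("lamp"+i,"white",(470,222),(0,255),(0,70),140,(36,62))
E
python3 c.py
python3 -c "
import cv2,numpy as np
a=cv2.imread('pics/w_lamp1.png')[60:240,220:380];b=cv2.imread('pics/w_logger1.png')[60:240,220:380];c=cv2.imread('pics/w_meter1.png')[60:240,220:380]
cv2.imwrite('pics/crops.png',cv2.resize(np.hstack([a,b,c]),(800,300),interpolation=cv2.INTER_CUBIC))"
```

```text
meter0 green 398 mean [ 509.  -252.7   52.3] rect [ 509.1 -253.    24.4   24.5   18.1] z5-95 [50.6 52.4 53.6]
meter0 red 364 mean [ 528.  -313.4   52.2] rect [ 528.2 -314.1   24.3   24.6   16.8] z5-95 [50.5 52.2 53.7]
meter0 case 3885 mean [ 522.5 -271.5   39.4] rect [ 539.2 -276.2  109.2  127.9   17.6] z5-95 [37.8 39.4 40.8]
logger0 btn 412 mean [599.5  10.5  55.2] rect [600.   10.2  28.5  27.4   3.2] z5-95 [53.5 55.3 56.7]
logger0 case 4648 mean [616.9   2.7  34.2] rect [618.9  -1.  119.7  99.3  58.6] z5-95 [31.7 33.6 38.4]
lamp0 orange 433 mean [489.8 227.7  46.3] rect [490.1 227.5  24.1  28.1  16.1] z5-95 [42.  46.4 50.5]
lamp0 white 435 mean [465.2 220.7  41.5] rect [465.8 220.7  25.5  28.   15.7] z5-95 [39.5 41.7 43. ]
meter1 green 391 mean [ 509.3 -252.9   52.2] rect [ 509.4 -253.    25.    24.4   15.6] z5-95 [50.6 52.2 53.5]
meter1 red 367 mean [ 528.5 -313.6   52.1] rect [ 528.6 -314.    25.1   24.7   18.2] z5-95 [50.1 52.2 53.6]
meter1 case 3958 mean [ 525.4 -272.9   39.4] rect [ 539.4 -276.   109.6  127.3   17.6] z5-95 [37.9 39.3 40.8]
logger1 btn 406 mean [600.   10.8  55.2] rect [600.1  10.6  27.8  28.4  45.7] z5-95 [53.5 55.3 56.5]
logger1 case 4589 mean [618.4   3.3  34.2] rect [619.5  -1.  119.8 100.4  58.8] z5-95 [31.7 33.6 38.3]
lamp1 orange 430 mean [490.5 228.2  46.3] rect [491.2 227.8  25.6  28.1  15.7] z5-95 [41.9 46.5 50.7]
lamp1 white 419 mean [465.6 221.1  41.5] rect [466.  220.9  25.4  28.   15.5] z5-95 [40.2 41.6 43. ]
```

View pics/crops.png

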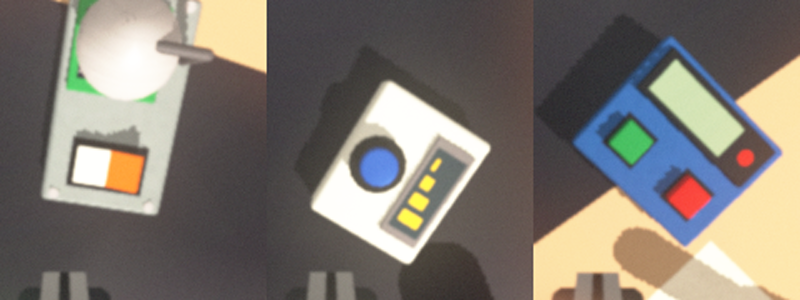

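All measurements check out: keys are 25 mm square and 64 mm apart, and the tops are near 53, 55 and 42–51 mm. The crop shows the logger's button clearly blue on the white case. I'll press the rocker first, going down in small steps under force watch.

```bash
cat >> h.py <<'E'
def yaw(d):
    a=np.radians(d);c,s=np.cos(a),np.sin(a); return np.array([[c,s,0],[s,-c,0],[0,0,-1.]])
def press(x,y,d,ztop,zmin,fstop,up=130):
    R=yaw(d); env.move_pose([x,y,up],R); env.movel([x,y,ztop+5],R,rate=100)
    f0=env.read_wrist_force()[2]; z=ztop+5; log=[]
    while z>zmin:
        z-=1; env.movel([x,y,z],R,rate=20)
        f=env.read_wrist_force()-0; log.append((round(z,1),round(float(env.read_tool_pos()[2]),1),round(float(f[2]-f0),1)))
        if abs(f[2]-f0)>fstop: break
    env.dwell(.2); print(log[-10:],env.read_wrist_force(),env.read_clock())
    env.movel([x,y,up],R,rate=150); print("t",env.read_clock())
E
python3 -c "
from h import *
press(496,229.4,106,53,38,12,up=140)
env.dwell(.1)
p=env.read_camera('wrist');save(p,'r2.png',(180,40,420,240),3)"
```

```text
[(49, 49.3, 2.8), (48, 48.0, 2.3), (47, 46.7, 1.8), (46, 45.7, 0.9), (45, 44.8, 0.1), (44, 43.8, 0.7), (43, 42.9, 1.1), (42, 42.1, 1.8), (41, 42.0, 9.6), (40, 41.9, 16.2)] [-1.2616469  -1.202634   16.00215508] 16.3833
t 17.2
```

View pics/r2.png

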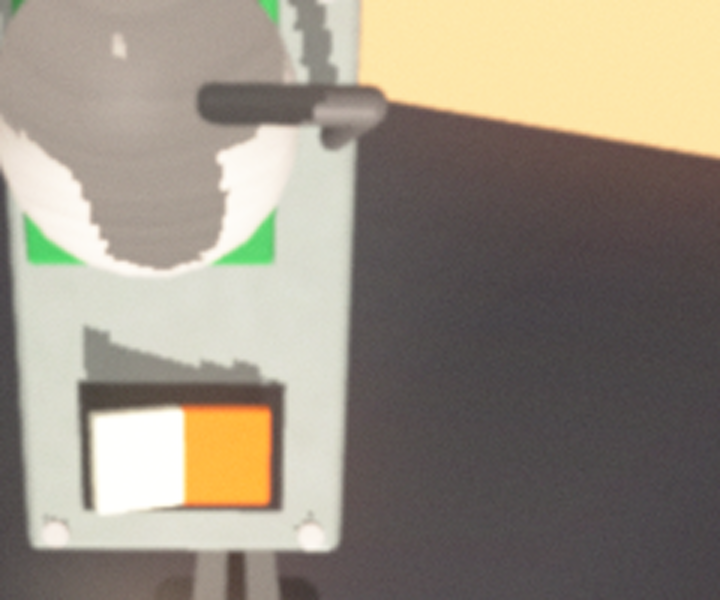

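The rocker is now level on its orange half (the white half stands up), and the stop was felt at 42.0 mm. Green key next.

```bash
python3 -c "
from h import *
press(509.2,-253,107,53,43,12,up=140)
env.movel([480,-240,210],yaw(107));env.dwell(.1)
p=env.read_camera('wrist');save(p,'g2.png',s=1.3)
import pickle;pickle.dump({'meter0':{q:p[q] for q in('pixels','z_map','camera_matrix','extrinsics')}},open('d2.pkl','wb'))
print(env.read_clock())"
sed 's/d.pkl/d2.pkl/;/^for i/,$d' c.py > c2.py; cat >> c2.py <<'E'
meas("meter0","green",(510,-253),(40,85),(80,255),30,(40,58))
meas("meter0","red",(527,-315),(0,255),(120,255),30,(48,58))
meas("meter0","case",(535,-272),(95,125),(100,255),30,(34,46),95)
E
python3 c2.py
```

```text
[(53, 53.0, -0.8), (52, 52.1, 1.5), (51, 51.0, 1.8), (50, 49.9, 2.4), (49, 48.9, 1.5), (48, 47.9, 1.9), (47, 46.9, 0.9), (46, 46.1, 3.6), (45, 46.0, 9.5), (44, 46.0, 15.5)] [-2.84886349  2.31954767 16.06229275] 23.775
t 24.5667
25.3833
meter0 green 512 mean [ 508.6 -253.    44.9] rect [ 508.9 -254.5   26.    28.2   19.7] z5-95 [41.8 45.2 46.5]
meter0 red 47 mean [ 536.3 -306.    52. ] rect [ 536.8 -309.1    3.8   21.1   18.1] z5-95 [50.  52.3 53.2]
meter0 case 3911 mean [ 522.7 -258.6   39.4] rect [ 539.1 -276.1  109.8  128.4   17.5] z5-95 [37.9 39.4 40.7]
```

View pics/g2.png

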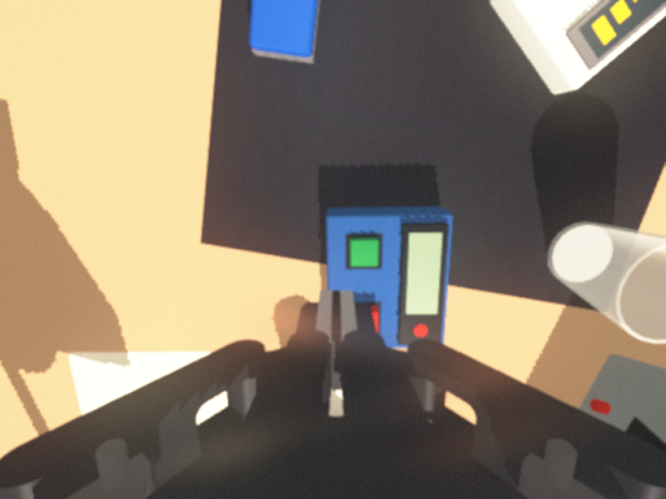

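The green key at (364,251) is down, with its top at 46.0 mm. The red key is still up at 52 mm and the meter hasn't moved. Start button next.

```bash
python3 -c "
from h import *
press(600,10.5,100,56,47,12,up=140)
env.movel([560,10,240],yaw(100));env.dwell(.3)
p=env.read_camera('wrist');save(p,'l2.png',s=1.2)
import pickle;pickle.dump({'meter0':{q:p[q] for q in('pixels','z_map','camera_matrix','extrinsics')}},open('d2.pkl','wb'))
print(env.read_clock(),env.read_wrist_force())"
sed '/^meas/d' c2.py > c3.py; cat >> c3.py <<'E'
meas("meter0","btn",(598,8),(95,125),(100,255),30,(46,62))
meas("meter0","case",(610,4),(0,255),(0,70),120,(28,40),90)
E
python3 c3.py
```

```text
[(57, 56.9, -0.7), (56, 56.1, -0.3), (55, 55.1, 0.7), (54, 54.0, 1.7), (53, 53.0, 2.1), (52, 52.0, 1.0), (51, 51.1, 2.7), (50, 50.1, 3.2), (49, 50.0, 9.1), (48, 49.9, 13.7)] [-2.30468685  0.13618236 13.95395859] 30.8833
t 31.65
32.8667 [0.36623509 0.95021627 0.49650221]
meter0 btn 457 mean [599.7  10.7  55.2] rect [599.7  10.5  28.3  27.9  13.5] z5-95 [53.5 55.3 56.7]
meter0 case 5379 mean [618.5   2.9  34.3] rect [618.7  -0.5 120.   99.   58.6] z5-95 [31.7 33.6 38.5]
```

The button reached its stop at 50.0 mm and came back up (55.3 mm, the same as before). The logger hasn't moved, so I'm handing in.

```bash
python3 -c "
from rig import env
print(env.job_done())"
```

```text
the job is handed in; nothing more can be done
None
```

The job is handed in at about 33 s of the 54 s allowed: I pressed the rocker to on, latched the green key down, then pressed and released the start button, in that order; the red key stayed up, meter and logger did not move, and no verdict came back.

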